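# Lay the lamp carton down on the parcel scale

### The arm

A 6-joint arm with a two-finger parallel gripper is mounted at the origin on the work surface. World frame = base frame: x ahead of the robot, y to its left, z up, the work surface at z = 0. Lengths are in m, angles in rad, forces in N, time in s.
With the tool pointing down it reaches from about 0.225 to 0.725 m from the base axis. Payload 3.1 kg.
Tool frame: the origin (TCP) lies at the very end of the fingers, on their centre line; the grasp point (between the pads) lies 19 mm behind it; z points along the fingers, y is the line along which they close (so a half turn about z gives the same grasp; the last joint's range is limited). The gripper opens to 85 mm and grips with 20 to 120 N. Pads are 22 mm wide; open, the fingers measure 114 mm over their backs; the gripper's body (76 mm by 85 mm) begins 54 mm behind the grasp point. The pads swing forward as they close: fully open they stand 13 mm farther back than shut.
Start: joints at [1.169, 0.048, 0.099, 1.622, 0, 1.443], TCP at [0.142, 0.505, 0.231] pointing down, gripper open.
Joint ranges: [-2.91, 2.91], [-0.99, 1.94], [-1.21, 1.42], [-2.12, 2.29], [-1.49, 1.47], [-3.14, 3.14]. Speed limits (rad/s): [2.79, 2.79, 3.14, 3.14, 3.14, 3.14].

### API

Orientations are given as [roll, pitch, yaw] about the fixed x, y, z axes, in that order (R = Rz(yaw) Ry(pitch) Rx(roll)).
In Python, from cell import manip, eyes gives the robot as it stands.
- The arm moves only by the shell command python3 -m crank 'ROWS'. ROWS is JSON, a list of rows, each a list of 3 entries, a list of its own where there are three numbers: the turn, a rotation vector about the tool's x, y, z in units of 6 degrees (1.0 is 6 degrees), then the shift along the tool's x, y, z in cm, then the closure, from 0 (fully open) to 1 (shut). In form: [[[wx, wy, wz], [x, y, z], grip], ...]. A call has 1 to 12 rows; each row is the pose to reach, as a shift and turn from the pose commanded when the call began, along the tool's axes at that moment; what a row does not reach only later rows make up. A row lasts 1/12 s, in which the tool goes at most 41.7 mm and 7.16 degrees, less where a joint would pass 70% of its speed; a pose out of reach is approached as far as the arm can. A call with a gripper value outside its range is refused whole. The fingers move at their own pace and stop on an object; the grip force is fixed at half the most. Time passes only in rows, so rows that repeat a pose let the fingers close. It gives the time, the measured TCP pose, the force, the opening and the grip force at its end, in the units of the state.
- manip.observe(): the state, without advancing time (a new reading comes with each control period).
- eyes.grab_frame(name): name is "side" or "top"; returns a dict with "color" (384x512x3 uint8, blue, green, red), "depth" (384x512 float32, m along the optical axis (not along the pixel's ray), 0 where there is no reading), "vertical_fov" (degrees; the focal length in pixels is half the picture's height over the tangent of half this angle, whatever the lens; pixels are square), "cx", "cy" (the principal point, pixels), "origin" and "rotation" of the camera in the world. Camera axes: x right, y up, looking along -z (the intrinsics and any distortion apply to the point x, -y, -z); pixel columns grow to the right and rows downward; lengths in m; the calibration is good to about 2 mm. A picture is of the moment at which its call begins.
- manip.job_done(): hands the job in; it is judged then, once.
The state is a dict: "clock": time; "q": joint angles; "joint_velocities": joint speeds; "joint_efforts": joint torques, N m; "ee_pos": TCP position; "ee_rot": TCP orientation; "wrist_force": force on the tool from outside, world axes, zero at the start; "torque": the same for the moment, N m; "finger_gap": opening from 0.0 (shut) to 1.0 (fully open); "finger_force": force on a finger pad.
Only numpy, scipy, OpenCV 4.12 (cv2) and the standard library are available. Lean on these libraries where they do the work, as an engineer would, in place of code of your own. Each camera call takes 0.05 s, during which the arm holds its last target. There are 200 camera calls.

### The job

Weigh the lamp carton lying down: it is too wide to grip, so slide it, still standing, square up against the front edge of the parcel scale, then push it high up so that it tips over that edge and lies on the deck. Then push it along the deck, all the way on, until its top end presses squarely against the orange gauge plate; press with about 8 newtons for a second and back off. Push gently throughout, never shove or crush the carton, and leave the mug, pencil box and tape dispenser where they are.

Things in the scene. Friction and masses are not known exactly. Their poses are not given: they have to be found in the camera images.
- carton: White carton, blue band low down, brown tape on top: 92 (own x) x 100 (own y) x 160 mm high (own z), 0.45-0.8 kg, centre of mass 53 mm above its underside. Starts upright, 25-55 mm short of the scale's front edge, up to 15 mm aside and turned up to 0.15 rad to it, own +x side facing it. Origin: centre of its underside; own z to its top end (lying as wanted: along the scale's +x).
- carton_top (a point): Centre of the carton's top end, 160 mm along the carton's z from its origin. This end goes against the gauge plate.
- scale: Slim parcel scale fixed to the desk: aluminium deck 12 mm high, 200 mm wide (own y), its square front edge being the low stop; 210 mm behind that edge a grey housing 50 mm high, 60 mm deep. Origin: middle of the deck's front edge, at desk level; own +x points from there over the deck to the gauge plate, z up.
- gauge_plate: Orange upright plate at the back of the deck, 140 mm wide, 52 high (14 to 66 mm above the desk), 8 thick. Origin: middle of the lower edge of its front face, 178 mm behind the deck's front edge; x as the scale's. Stiff spring: 6 N per mm, 6 mm travel, springs back. Press by feel: 8 N is little over 1 mm. Sliding the carton on the deck takes some 1.5 to 3.5 N more.
- mug: Blue mug, 76 mm wide, 90 mm high, handle to a side; origin at the centre of its foot. Leave alone.
- pencil_box: Dark wooden pencil box 90 x 90 x 60 mm with three pens up to 130 mm high; origin at the centre of its underside. Leave alone.
- tape_dispenser: Black tape dispenser 130 x 50 mm, 84 mm high; origin at the centre of its underside. Leave alone.
Mind the look-alikes: they are no part of the job. Several things have the shape of the carton; the one meant has the colours described above.

How it is judged:
On the way, in this order (a step that is already met when the one before it is completed fails the run):
1. the carton, standing, is up against the scale's front edge (within 5 mm) and square to it (within 0.08 rad) (x of carton in the frame of scale above -0.051 m and angle between carton's own z axis and vertical below 0.1 rad and angle between the x axis of carton and the x axis of scale, either way round below 0.08 rad), for 0.2 s.
2. the carton lies on the deck (angle between carton's own z axis and vertical between 1.5 and 1.64 rad and x of carton_top in the frame of scale above 0.09 m and angle between the z axis of carton and the x axis of scale, either way round below 0.25 rad), for 0.2 s.
3. its top end is pressed against the gauge plate with more than 3.5 N for 0.4 s (contact force between carton and gauge_plate above 3.5 N), for 0.4 s.
At the end, for the whole second after the job is handed in: The carton lies flat on the deck (within 0.05 rad), wholly on it, square to the gauge plate (0.06 rad), its top end within 4 mm of the plate and within 40 mm of the scale's centre line, at rest (angle between carton's own z axis and vertical between 1.52 and 1.62 rad and angle between the z axis of carton and the x axis of scale, either way round below 0.06 rad and x of carton_top in the frame of gauge_plate above -0.004 m and y of carton_top in the frame of scale between -0.04 and 0.04 m and height (world z) of carton between 0.05 and 0.066 m and linear speed of carton below 0.01 m/s); the robot touches nothing.
It fails at once if the robot pushes the carton with more than 22 N (contact force between any of the fingers, the arm and carton above 22 N).
It fails at once if the gauge plate is pressed with more than 16 N (contact force between anything else and gauge_plate above 16 N).
It fails at once if the carton is shoved over (turns faster than a free topple) (angular speed of carton above 8 rad/s).
It fails at once if the mug, pencil box or tape dispenser is moved by more than 15 mm (distance of any of mug, pencil_box, tape_dispenser from where it was at the start of the episode above 0.015 m).
It also fails if it takes over 72 s, if anything falls off the work surface, if the arm or the gripper's body presses on something with over 40 N, if the wrist force passes 120 N, or if a joint passes its speed limit or range.

## Working session

There is one attempt and no reset: what is moved stays moved. The work goes in short steps, Python scripts to look and compute and a shell command to move; the robot and the scene stay as the last step left them, time stands still between calls to the robot, and variables do not carry over. Pictures are saved under pics/ and viewed, at most 10 in all, crops included, and the job is handed in when it is done.

```bash
mkdir -p pics; ls
python3 - <<'E'
from cell import manip, eyes
import cv2, numpy as np
print(manip.observe())
for n in("top","side"):
    f=eyes.grab_frame(n); cv2.imwrite(f"pics/{n}0.png",f["color"])
    np.savez(f"{n}0.npz",**f)
    print(n,{k:v for k,v in f.items() if k not in("color","depth")})
E
```

```text
pics
{'clock': 0.0, 'q': array([ 1.16921947e+00,  4.87397347e-02,  9.75808209e-02,  1.62203864e+00,
       -8.01216860e-06,  1.44300270e+00]), 'joint_velocities': array([-1.40555290e-04,  1.38920232e-03, -2.72259627e-04,  1.99023394e-04,
        2.34424947e-05,  1.76010836e-03]), 'joint_efforts': array([-1.51283639e-03, -3.38791823e+01,  3.20009601e+01,  2.06957676e-02,
       -2.53201551e-04,  5.50207687e-06]), 'ee_pos': array([0.1417092 , 0.50485581, 0.2301144 ]), 'ee_rot': array([-3.13920999e+00, -2.98079318e-04,  2.86780908e+00]), 'wrist_force': array([0.9211149 , 1.06190762, 0.02428692]), 'torque': array([-0.03255678, -0.01456312, -0.0289067 ]), 'finger_force': 0.0, 'finger_gap': 1.000310253038831}
top {'vertical_fov': 56.3709440882585, 'cx': 260.53880389567445, 'cy': 193.01242159602472, 'origin': array([0.4707087 , 0.0355728 , 0.98806902]), 'rotation': array([ 0.09469934,  0.033037  , -1.57335721])}
side {'vertical_fov': 43.3792946185087, 'cx': 260.77980136715723, 'cy': 192.54471178529806, 'origin': array([0.17540585, 0.23223838, 1.41161687]), 'rotation': array([ 0.31341328, -0.00487313, -1.95081574])}
```

View pics/top0.png

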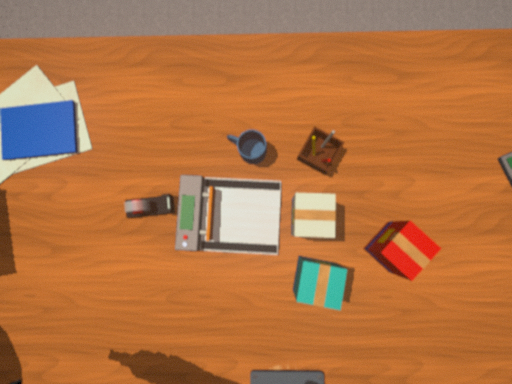

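View pics/side0.png

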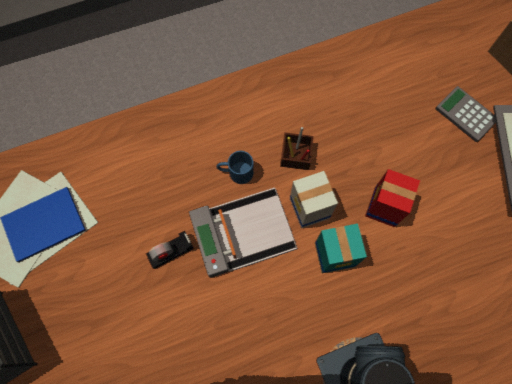

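The top view shows the scale with its deck at columns 205–281, rows 178–253, and the orange plate at column 210. The white carton's top is at (315,215). The scale's +x runs to image left. The teal box is at (322,285) and the red one at (405,250). The mug is at (252,147), the pencil box at (321,150) and the tape dispenser at (150,206). Next I'll measure positions using depth and colour.

```bash
cat > h.py <<'E'
import numpy as np, cv2
from scipy.spatial.transform import Rotation as Ro
def cloud(f):
    d=np.asarray(f["depth"]); h,w=d.shape
    F=h/2/np.tan(np.radians(float(f["vertical_fov"]))/2)
    u,v=np.meshgrid(np.arange(w),np.arange(h))
    p=np.dstack([(u-f["cx"])/F*d,-(v-f["cy"])/F*d,-d])
    R=Ro.from_euler("xyz",f["rotation"]).as_matrix()
    P=p@R.T+f["origin"]; P[d==0]=np.nan
    return P
def rect(pts):
    return cv2.minAreaRect((pts[:,:2]*1000).astype(np.float32))
def big(m):
    n,l,s,c=cv2.connectedComponentsWithStats(m.astype(np.uint8))
    return l==1+np.argmax(s[1:,4]) if n>1 else m
E
python3 - <<'E'
from h import *
np.set_printoptions(precision=4,suppress=True)
for n in("top","side"):
    f=np.load(n+"0.npz"); P=cloud(f); z=P[...,2]
    hsv=cv2.cvtColor(f["color"],cv2.COLOR_BGR2HSV); H,S,V=[hsv[...,i] for i in range(3)]
    print(n,"desk z",np.nanmedian(z[(z<.03)]), )
    u=np.arange(512)[None]; v=np.arange(384)[:,None]
    box={"top":(205,285,170,258),"side":(205,300,185,275)}[n]
    win=(u>box[0])&(u<box[1])&(v>box[2])&(v<box[3])
    m=win&(S<40)&(V>150); m=big(m); print("deck light",rect(P[m]),np.nanmedian(z[m]))
    m=win&(z>.006)&(z<.02)&(S<90); m=big(m); print("deck all",rect(P[m]),cv2.boxPoints(rect(P[m])))
    m=big((u>190)&(u<240)&(v>170)&(v<270)&(H>5)&(H<20)&(S>150)&(z>.02)); print("plate",m.sum(),rect(P[m]),np.nanmax(z[m]))
    for nm,c in {"carton":{"top":(315,215),"side":(315,185)},"teal":{"top":(322,285),"side":(342,240)},"red":{"top":(410,250),"side":(403,188)}}.items():
        c=c[n]; m=(abs(u-c[0])<45)&(abs(v-c[1])<45)&(z>.135); 
        k,l=cv2.connectedComponents(m.astype(np.uint8)); m=l==l[c[1],c[0]]
        print(nm,rect(P[m]),np.nanmedian(z[m]),cv2.boxPoints(rect(P[m])).round(0).tolist())
    for nm,c in {"mug":{"top":(252,147),"side":(240,165)},"pen":{"top":(321,152),"side":(298,150)},"tape":{"top":(150,206),"side":(170,248)}}.items():
        c=c[n]; m=(abs(u-c[0])<32)&(abs(v-c[1])<30)&(z>.03)
        k,l=cv2.connectedComponents(m.astype(np.uint8)); m=big(m)
        print(nm,np.nanmin(P[m],0),np.nanmax(P[m],0))
E
```

```text
top desk z 0.0011062073078419443
deck light ((nan, nan), (0.0, 0.0), 0.0) 0.013114625223667131
deck all ((502.1590270996094, 120.48921966552734), (205.73582458496094, 199.7669677734375), 87.01939392089844) [[397.0618  22.9542]
 [596.5585  12.5667]
 [607.2563 218.0242]
 [407.7596 228.4117]]
plate 202 ((507.6261901855469, 198.3749542236328), (7.140915870666504, 134.3767547607422), 87.00464630126953) 0.07210547031434167
carton ((497.866455078125, -61.27907180786133), (92.77265930175781, 100.04132080078125), 87.89722442626953) 0.1612048309573817 [[446.0, -106.0], [546.0, -109.0], [550.0, -17.0], [450.0, -13.0]]
teal ((339.29461669921875, -73.88693237304688), (100.43274688720703, 92.96115112304688), 79.3607177734375) 0.16108111616664178 [[284.0, -115.0], [376.0, -132.0], [394.0, -33.0], [303.0, -16.0]]
red ((417.34539794921875, -275.196044921875), (93.48709106445312, 100.86186218261719), 46.23381042480469) 0.16093254055945105 [[349.0, -274.0], [421.0, -344.0], [486.0, -276.0], [413.0, -207.0]]
mug [0.6439 0.0513 0.0303] [0.719  0.1566 0.0941]
pen [ 0.6136 -0.1509  0.0301] [ 0.7337 -0.0312
[... 590 characters left out ...]
.7508659362793), (93.62993621826172, 101.3642349243164), 87.7904052734375) 0.15930552784073138 [[445.0, -106.0], [546.0, -109.0], [550.0, -16.0], [449.0, -12.0]]
teal ((339.39251708984375, -73.61404418945312), (101.580322265625, 93.4749984741211), 78.9712905883789) 0.15957912334514956 [[284.0, -115.0], [376.0, -132.0], [395.0, -33.0], [303.0, -15.0]]
red ((416.9977111816406, -275.123046875), (93.2691421508789, 103.86741638183594), 46.194679260253906) 0.15947102225389886 [[347.0, -273.0], [422.0, -345.0], [487.0, -277.0], [412.0, -206.0]]
mug [0.6419 0.0525 0.0302] [0.721  0.1574 0.094 ]
pen [ 0.6119 -0.149   0.0301] [ 0.7361 -0.0306  0.1322]
tape [0.5066 0.3601 0.0311] [0.5407 0.4247 0.0885]
```

```bash
cat > rel.py <<'E'
# usage: rel.py sx sy z tilt  (scale frame, mm/deg) -> turn & shift for rows
import sys; from h import *; from cell import manip
np.set_printoptions(precision=2,suppress=True)
O=np.array([.4966,.0178,0]); a=np.radians(87.); X=np.array([np.cos(a),np.sin(a),0]); Y=np.array([-X[1],X[0],0]); Z=np.array([0,0,1.])
s=manip.observe(); R=Ro.from_euler("xyz",s["ee_rot"]); p=s["ee_pos"]
d=p-O; print("now sx sy z",1e3*d@X,1e3*d@Y,1e3*p[2],"q",s["q"],"F",s["wrist_force"],"t",s["clock"])
if len(sys.argv)>4:
    sx,sy,z,t=map(float,sys.argv[1:5]); t=np.radians(t)
    T=O+X*sx/1e3+Y*sy/1e3+Z*z/1e3
    zt=X*np.sin(t)-Z*np.cos(t); yt=-Y; xt=np.cross(yt,zt)
    Rt=Ro.from_matrix(np.c_[xt,yt,zt])
    print("turn",np.degrees((R.inv()*Rt).as_rotvec())/6,"shift",R.inv().apply(T-p)*100)
E
python3 rel.py -147 -5 280 0; python3 rel.py -147 -5 280 32
```

```text
now sx sy z 467.8794388036645 379.8556806238039 230.20778481731492 q [1.17 0.05 0.1  1.62 0.   1.44] F [-1.04  0.03 -0.14] t 0.1
turn [-0.02  0.01 12.89] shift [-51.05 -51.54  -4.88]
now sx sy z 467.8794388036645 379.8556806238039 230.20778481731492 q [1.17 0.05 0.1  1.62 0.   1.44] F [-1.04  0.03 -0.14] t 0.1
turn [-3.61  4.5  12.52] shift [-51.05 -51.54  -4.88]
```

```bash
python3 -m crank '[[[0,0,0],[0,0,-5],0.3],[[0,0,1.2],[-4,-4,-5],0.3],[[0,0,2.4],[-8,-8,-5],0.3],[[0,0,3.6],[-11,-11,-5],0.3],[[0,0,4.8],[-14,-14,-5],0.3],[[0,0,6],[-17,-17,-5],0.3],[[0,0,7.2],[-20,-20,-5],0.3],[[0,0,8.4],[-23,-23,-5],0.3],[[0,0,9.6],[-26,-26,-5],0.3],[[0,0,10.8],[-29,-29,-5],0.3],[[0,0,12],[-32,-32,-5],0.3],[[0,0,12.9],[-35,-35,-5],0.3]]'; python3 rel.py -147 -5 280 32
```

```text
clock: 1.1
ee_pos: [0.3664, 0.1042, 0.2811]
ee_rot: [3.141, -0.0, 1.511]
wrist_force: [0.8, 0.2, -0.1]
finger_gap: 0.697
finger_force: 0.0
now sx sy z 79.48828005044732 134.55320440474875 281.0648211744469 q [ 0.1  -0.3  -0.12  1.76  0.    1.73] F [ 0.83  0.22 -0.06] t 1.1
turn [ 0.02  5.33 -0.07] shift [-22.54  14.12   0.1 ]
```

```bash
python3 -m crank '[[[0,0,0],[-3,2,0],0.3],[[0,0,0],[-6,4,0],0.3],[[0,0.8,0],[-9,6,0],0.3],[[0,1.6,0],[-12,8,0],0.3],[[0,2.4,0],[-15,10,0],0.3],[[0,3.2,0],[-18,12,0],0.3],[[0,4,0],[-21,14,0],0.3],[[0,5.3,0],[-22.5,14.1,0],0.3],[[0,5.3,0],[-22.5,14.1,0],0.3],[[0,5.3,0],[-22.5,14.1,0],0.3],[[0,5.3,0],[-22.5,14.1,0],0.3],[[0,5.3,0],[-22.5,14.1,0],0.3]]'; python3 rel.py -147 -5 70 32
```

```text
clock: 2.1
ee_pos: [0.4948, -0.1249, 0.2825]
ee_rot: [3.14, -0.554, 1.519]
wrist_force: [0.1, 0.6, 0.1]
finger_gap: 0.698
finger_force: 0.0
now sx sy z -142.58621105844134 -5.6523653431852745 282.5234985066952 q [-0.66  0.26  0.33  1.98  0.45  0.89] F [0.1  0.64 0.07] t 2.1
turn [0.01 0.04 0.01] shift [-11.55  -0.1   17.84]
```

Run:
```python
from cell import eyes
import cv2,numpy as np
f=eyes.grab_frame("side"); np.savez("s1.npz",**f)
cv2.imwrite("pics/s1.png",cv2.resize(f["color"][100:320,180:460],None,fx=2.5,fy=2.5))
```

```text
(no output)
```

View pics/s1.png

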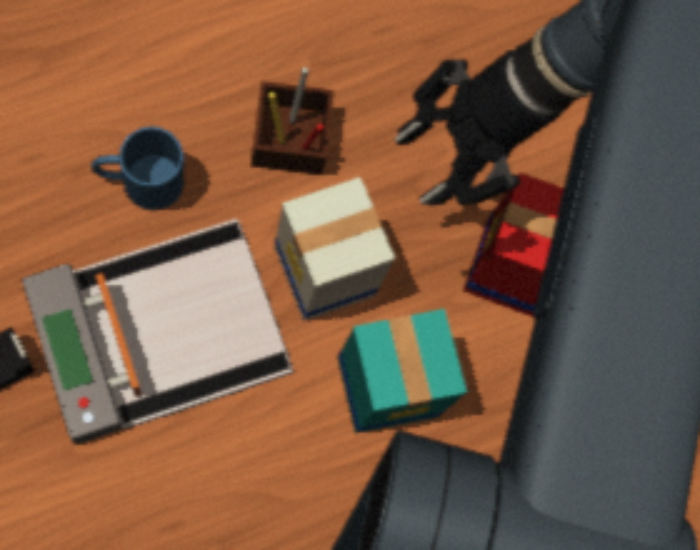

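The side view shows the gripper tilted behind the carton, whose top is at crop (335,245). The red box is below and behind the wrist at crop (515,245). I'll descend in stages.

```bash
python3 -m crank '[[[0,0,0],[-1.5,0,2],0.3],[[0,0,0],[-3,0,4],0.3],[[0,0,0],[-4.5,0,6],0.3],[[0,0,0],[-6,0,8.5],0.3],[[0,0,0],[-7.5,0,11],0.3],[[0,0,0],[-7.5,0,11],0.3],[[0,0,0],[-7.5,0,11],0.3]]'; python3 rel.py -147 -5 70 32
python3 - <<'E'
from cell import eyes
from h import *
f=eyes.grab_frame("top"); np.savez("t1.npz",**f)
cv2.imwrite("pics/t1.png",cv2.resize(f["color"][100:384,200:500],None,fx=2,fy=2))
E
```

```text
clock: 2.73
ee_pos: [0.4938, -0.1296, 0.1489]
ee_rot: [-3.14, -0.556, 1.519]
wrist_force: [-0.1, -0.1, 0.3]
finger_gap: 0.7
finger_force: 0.0
now sx sy z -147.3108588676819 -4.89806716482343 148.90989637718434 q [-0.67  0.27  0.08  1.72  0.45  0.88] F [-0.09 -0.11  0.26] t 2.7333
turn [-0.01  0.02  0.  ] shift [-4.14  0.02  6.72]
```

View pics/t1.png

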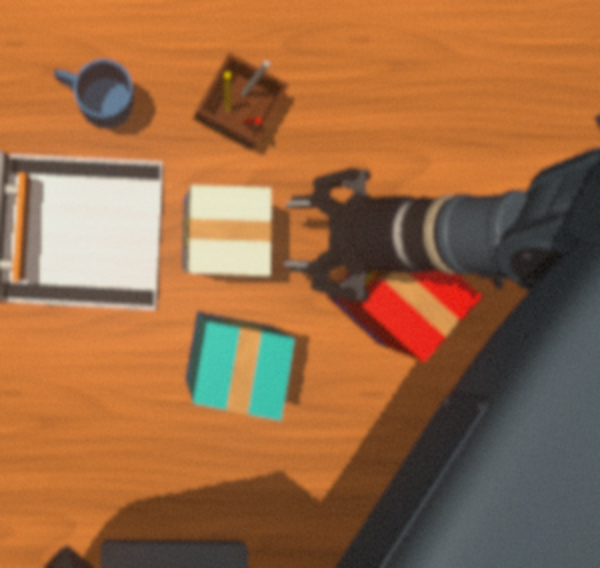

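```bash
python3 -m crank '[[[0,0,0],[-0.6,0,1.2],0.3],[[0,0,0],[-1.2,0,2.4],0.3],[[0,0,0],[-1.9,0,3.6],0.3],[[0,0,0],[-2.6,0,4.9],0.3],[[0,0,0],[-3.2,0,6.1],0.3],[[0,0,0],[-3.2,0,6.1],0.3],[[0,0,0],[-3.2,0,6.1],0.3]]'; python3 rel.py -130 -5 80 32
python3 -m crank '[[[0,0,0],[0.2,0,0.13],0.3],[[0,0,0],[0.4,0,0.25],0.3],[[0,0,0],[0.6,0,0.38],0.3],[[0,0,0],[0.8,0,0.5],0.3],[[0,0,0],[1,0,0.63],0.3],[[0,0,0],[1,0,0.63],0.3]]'; python3 rel.py -130 -5 80 32
```

```text
clock: 3.37
ee_pos: [0.4958, -0.1271, 0.0819]
ee_rot: [3.138, -0.554, 1.519]
wrist_force: [-0.6, -0.6, 0.4]
finger_gap: 0.701
finger_force: 0.0
now sx sy z -144.73287997913567 -6.765865749815307 81.88987184294736 q [-0.66  0.3  -0.02  1.59  0.45  0.89] F [-0.59 -0.62  0.37] t 3.3667
turn [0.03 0.05 0.01] shift [ 1.15 -0.18  0.93]
clock: 3.87
ee_pos: [0.4954, -0.1146, 0.0797]
ee_rot: [3.142, -0.555, 1.517]
wrist_force: [0.1, -0.5, 0.2]
finger_gap: 0.697
finger_force: 0.0
now sx sy z -132.2399609964039 -5.700240054490686 79.7329907613288 q [-0.64  0.29 -0.04  1.57  0.45  0.9 ] F [ 0.06 -0.5   0.15] t 3.8667
turn [ 0.01  0.03 -0.01] shift [ 0.2  -0.07  0.1 ]
```

```bash
python3 -m crank '[[[0,0,0],[0.17,0,0.11],0.3],[[0,0,0],[0.34,0,0.21],0.3],[[0,0,0],[0.51,0,0.32],0.3],[[0,0,0],[0.68,0,0.42],0.3],[[0,0,0],[0.85,0,0.53],0.3],[[0,0,0],[1.02,0,0.64],0.3],[[0,0,0],[1.19,0,0.74],0.3],[[0,0,0],[1.36,0,0.85],0.3],[[0,0,0],[1.36,0,0.85],0.3]]'; python3 rel.py -110 -5 80 32
cat > carton.py <<'E'
from h import *; from cell import eyes
np.set_printoptions(precision=1,suppress=True)
O=np.array([496.6,17.8]); a=np.radians(87.)
for n in ("top","side"):
    f=eyes.grab_frame(n); P=cloud(f); hsv=cv2.cvtColor(f["color"],cv2.COLOR_BGR2HSV)
    z=P[...,2]; m=big((abs(P[...,0]-.5)<.075)&(P[...,1]>-.16)&(P[...,1]<.19)&(z>.02)&(z>np.nanmax(z*0)+.09)&(hsv[...,2]>90)&(z<.18))
    Q=P[m]; zt=np.percentile(Q[:,2],90); Q=Q[Q[:,2]>zt-.01]
    b=cv2.boxPoints(rect(Q)); d=b-O
    S=np.c_[d@[np.cos(a),np.sin(a)],d@[-np.sin(a),np.cos(a)]]
    print(n,"top z",round(zt*1e3,1),"scale-frame corners",S.tolist() and S.round(1).tolist(),"mean",S.mean(0), "n",len(Q))
E
python3 carton.py
```

```text
clock: 4.62
ee_pos: [0.4963, -0.0985, 0.0794]
ee_rot: [3.141, -0.556, 1.517]
wrist_force: [-0.1, -1.7, -0.3]
finger_gap: 0.702
finger_force: 0.6
now sx sy z -116.20602754000171 -5.790719246943818 79.44952116465413 q [-0.62  0.27 -0.06  1.56  0.46  0.93] F [-0.05 -1.74 -0.28] t 4.6167
turn [ 0.01  0.03 -0.01] shift [ 0.56 -0.08  0.28]
top top z 163.1 scale-frame corners [[-110.3, 44.0], [-110.6, -55.9], [-18.1, -56.1], [-17.8, 43.8]] mean [-64.2  -6. ] n 1754
side top z 162.9 scale-frame corners [[-110.8, 45.1], [-111.3, -57.3], [-17.5, -57.7], [-17.1, 44.7]] mean [-64.2  -6.3] n 1198
```

```bash
python3 -m crank '[[[0,0,0],[0.17,0,0.11],0.3],[[0,0,0],[0.34,0,0.21],0.3],[[0,0,0],[0.51,0,0.32],0.3],[[0,0,0],[0.68,0,0.42],0.3],[[0,0,0],[0.85,0,0.53],0.3],[[0,0,0],[1.02,0,0.64],0.3],[[0,0,0],[1.19,0,0.74],0.3],[[0,0,0],[1.27,0,0.8],0.3],[[0,0,0],[1.27,0,0.8],0.3]]'; python3 -m crank '[[[0,0,0],[0.08,0,0.05],0.3],[[0,0,0],[0.16,0,0.1],0.3],[[0,0,0],[0.16,0,0.1],0.3]]'; python3 carton.py
```

```text
clock: 5.47
ee_pos: [0.4971, -0.0837, 0.0794]
ee_rot: [3.142, -0.555, 1.517]
wrist_force: [-0.4, -1.1, 0.0]
finger_gap: 0.699
finger_force: 0.7
clock: 5.72
ee_pos: [0.4972, -0.0821, 0.0794]
ee_rot: [3.142, -0.555, 1.517]
wrist_force: [-0.9, -2.9, 0.1]
finger_gap: 0.701
finger_force: 1.1
top top z 163.1 scale-frame corners [[-93.8, 43.9], [-93.8, -56.1], [-1.6, -56.1], [-1.6, 43.9]] mean [-47.7  -6.1] n 1746
side top z 162.7 scale-frame corners [[-94.2, 45.2], [-94.4, -57.1], [-1.2, -57.3], [-0.9, 45.0]] mean [-47.7  -6. ] n 1209
```

```bash
python3 -m crank '[[[0,0,0],[0.08,0,0.05],0.3],[[0,0,0],[0.13,0,0.08],0.3],[[0,0,0],[0.13,0,0.08],0.3],[[0,0,0],[0.13,0,0.08],0.3],[[0,0,0],[0.13,0,0.08],0.3]]'; python3 carton.py;python3 -m crank '[[[0,0,0],[-0.5,0,-0.3],0.3],[[0,0,0],[-1,0,-0.63],0.3],[[0,0,0],[-1,0,-0.63],0.3]]'; python3 rel.py -110 -6 142 32;  python3 carton.py
```

```text
clock: 6.23
ee_pos: [0.4973, -0.0807, 0.0794]
ee_rot: [3.141, -0.555, 1.517]
wrist_force: [0.5, -2.6, 1.1]
finger_gap: 0.701
finger_force: 1.3
top top z 163.1 scale-frame corners [[-148.7, 38.9], [-142.9, -72.4], [3.9, -64.8], [-1.9, 46.4]] mean [-72.4 -13. ] n 1752
side top z 162.8 scale-frame corners [[-92.8, 45.3], [-93.7, -56.8], [0.1, -57.7], [0.9, 44.4]] mean [-46.4  -6.2] n 1210
clock: 6.58
ee_pos: [0.4964, -0.0931, 0.0791]
ee_rot: [-3.141, -0.555, 1.516]
wrist_force: [-0.1, -0.5, -0.5]
finger_gap: 0.701
finger_force: 0.0
now sx sy z -110.79873754956834 -5.632892490635913 79.06657879521686 q [-0.61  0.26 -0.07  1.55  0.46  0.94] F [-0.05 -0.45 -0.54] t 6.5833
turn [ 0.01  0.03 -0.02] shift [ 3.39  0.03 -5.3 ]
top top z 163.1 scale-frame corners [[-92.4, 43.9], [-92.6, -55.9], [-0.3, -56.1], [-0.1, 43.7]] mean [-46.3  -6.1] n 1746
side top z 162.6 scale-frame corners [[-92.4, 44.8], [-92.9, -56.8], [0.6, -57.2], [1.2, 44.3]] mean [-45.9  -6.2] n 1201
```

Now it's flush and square. I'll rise and push high.

```bash
python3 -m crank '[[[0,0,0],[1.1,0,-1.8],0.3],[[0,0,0],[2.2,0,-3.6],0.3],[[0,0,0],[3.3,0,-5.3],0.3],[[0,0,0],[3.3,0,-5.3],0.3],[[0,0,0],[3.5,0,-5.18],0.3],[[0,0,0],[3.7,0,-5.05],0.3],[[0,0,0],[3.9,0,-4.93],0.3],[[0,0,0],[4.1,0,-4.8],0.3],[[0,0,0],[4.1,0,-4.8],0.3]]'; python3 rel.py -95 -6 142 32
python3 -m crank '[[[0,0,0],[0.13,0,0.08],0.3],[[0,0,0],[0.25,0,0.16],0.3],[[0,0,0],[0.38,0,0.24],0.3],[[0,0,0],[0.51,0,0.32],0.3],[[0,0,0],[0.64,0,0.4],0.3],[[0,0,0],[0.77,0,0.48],0.3]]'; python3 rel.py -95 -6 142 32
```

```text
clock: 7.43
ee_pos: [0.4965, -0.082, 0.1409]
ee_rot: [-3.139, -0.556, 1.516]
wrist_force: [0.3, -0.5, -0.2]
finger_gap: 0.698
finger_force: 0.0
now sx sy z -99.62284331439952 -5.106698400588653 140.87039131943965 q [-0.59  0.21 -0.01  1.66  0.47  0.96] F [ 0.34 -0.52 -0.18] t 7.4333
turn [-0.01  0.02 -0.02] shift [0.45 0.09 0.15]
clock: 7.93
ee_pos: [0.4979, -0.0741, 0.1421]
ee_rot: [3.141, -0.554, 1.517]
wrist_force: [-1.2, -2.4, 1.3]
finger_gap: 0.704
finger_force: 1.3
now sx sy z -91.7329753102642 -6.101474475953071 142.08729463968857 q [-0.58  0.2  -0.02  1.66  0.47  0.97] F [-1.16 -2.42  1.32] t 7.9333
turn [ 0.02  0.04 -0.01] shift [-0.28 -0.01 -0.16]
```

```bash
M='x'; python3 -m crank '[[[0,0,0],[0.17,0,0.11],0.3],[[0,0,0],[0.34,0,0.21],0.3],[[0,0,0],[0.51,0,0.32],0.3],[[0,0,0],[0.68,0,0.42],0.3],[[0,0,0],[0.85,0,0.53],0.3],[[0,0,0],[1.02,0,0.64],0.3],[[0,0,0],[1.19,0,0.74],0.3],[[0,0,0],[1.36,0,0.85],0.3],[[0,0,0],[1.53,0,0.95],0.3],[[0,0,0],[1.7,0,1.06],0.3],[[0,0,0],[1.87,0,1.17],0.3],[[0,0,0],[2.04,0,1.27],0.3]]'
python3 -m crank '[[[0,0,0],[0.17,0,0.11],0.3],[[0,0,0],[0.34,0,0.21],0.3],[[0,0,0],[0.51,0,0.32],0.3],[[0,0,0],[0.68,0,0.42],0.3],[[0,0,0],[0.85,0,0.53],0.3],[[0,0,0],[1.02,0,0.64],0.3],[[0,0,0],[1.19,0,0.74],0.3],[[0,0,0],[1.36,0,0.85],0.3],[[0,0,0],[1.53,0,0.95],0.3],[[0,0,0],[1.7,0,1.06],0.3]]'
python3 rel.py 0 -6 142 32
python3 - <<'E'
from cell import eyes
import cv2
f=eyes.grab_frame("side")
cv2.imwrite("pics/s2.png",cv2.resize(f["color"][100:320,180:460],None,fx=2.5,fy=2.5))
E
```

```text
clock: 8.93
ee_pos: [0.4989, -0.0496, 0.1418]
ee_rot: [-3.142, -0.555, 1.517]
wrist_force: [-0.3, -2.3, 1.3]
finger_gap: 0.698
finger_force: 1.2
clock: 9.77
ee_pos: [0.5, -0.0296, 0.1417]
ee_rot: [-3.141, -0.555, 1.517]
wrist_force: [0.5, -1.1, 1.5]
finger_gap: 0.697
finger_force: 1.1
now sx sy z -47.16867110921299 -5.82829836126906 141.6960176450104 q [-0.51  0.15 -0.07  1.61  0.49  1.05] F [ 0.48 -1.09  1.47] t 9.7667
turn [ 0.01  0.03 -0.01] shift [4.02 0.01 2.46]
```

View pics/s2.png

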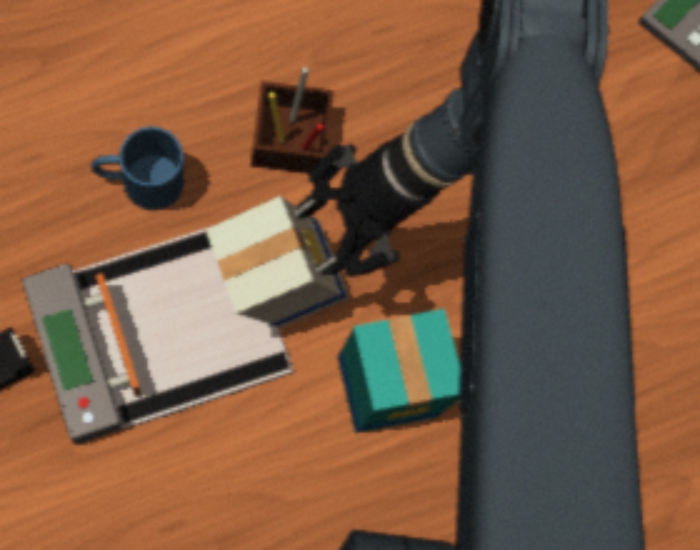

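The carton is tilting squarely over the edge, with the fingers on its back face at crop (305,205) and (325,265). Continuing.

```bash
python3 -m crank '[[[0,0,0],[0.17,0,0.11],0.3],[[0,0,0],[0.34,0,0.21],0.3],[[0,0,0],[0.51,0,0.32],0.3],[[0,0,0],[0.68,0,0.42],0.3],[[0,0,0],[0.85,0,0.53],0.3],[[0,0,0],[1.02,0,0.64],0.3],[[0,0,0],[1.19,0,0.74],0.3],[[0,0,0],[1.36,0,0.85],0.3],[[0,0,0],[1.53,0,0.95],0.3],[[0,0,0],[1.7,0,1.06],0.3],[[0,0,0],[1.87,0,1.17],0.3],[[0,0,0],[2.04,0,1.27],0.3]]'
python3 -m crank '[[[0,0,0],[0.1,0,0.06],0.3],[[0,0,0],[0.2,0,0.12],0.3],[[0,0,0],[0.3,0,0.19],0.3],[[0,0,0],[0.4,0,0.25],0.3],[[0,0,0],[0.5,0,0.31],0.3],[[0,0,0],[0.6,0,0.37],0.3],[[0,0,0],[0.7,0,0.44],0.3],[[0,0,0],[0.8,0,0.5],0.3],[[0,0,0],[0.9,0,0.56],0.3],[[0,0,0],[1,0,0.62],0.3]]'
python3 rel.py 0 -6 142 32
```

```text
clock: 10.82
ee_pos: [0.5012, -0.0056, 0.1416]
ee_rot: [-3.141, -0.555, 1.517]
wrist_force: [0.2, -1.7, 1.3]
finger_gap: 0.7
finger_force: 0.8
clock: 11.65
ee_pos: [0.5019, 0.0059, 0.1416]
ee_rot: [-3.141, -0.555, 1.517]
wrist_force: [-0.4, 0.3, 1.1]
finger_gap: 0.702
finger_force: 0.4
now sx sy z -11.562146236699942 -5.876918960751435 141.5657095508058 q [-0.44  0.11 -0.11  1.58  0.51  1.12] F [-0.41  0.28  1.12] t 11.65
turn [ 0.01  0.03 -0.01] shift [1.01 0.01 0.57]
```

```bash
python3 -m crank '[[[0,0,0],[0.1,0,0.06],0.3],[[0,0,0],[0.2,0,0.12],0.3],[[0,0,0],[0.3,0,0.19],0.3],[[0,0,0],[0.4,0,0.25],0.3],[[0,0,0],[0.5,0,0.31],0.3],[[0,0,0],[0.6,0,0.37],0.3],[[0,0,0],[0.7,0,0.44],0.3],[[0,0,0],[0.8,0,0.5],0.3],[[0,0,0],[0.9,0,0.56],0.3],[[0,0,0],[1,0,0.62],0.3],[[0,0,0],[1.1,0,0.69],0.3],[[0,0,0],[1.2,0,0.75],0.3]]'
python3 rel.py 0 -6 142 32; python3 carton.py
```

```text
clock: 12.65
ee_pos: [0.5027, 0.0201, 0.1416]
ee_rot: [3.142, -0.555, 1.517]
wrist_force: [-0.5, -0.4, 0.2]
finger_gap: 0.699
finger_force: 0.1
now sx sy z 2.628186766704135 -5.95394019866739 141.62025745587286 q [-0.42  0.1  -0.12  1.56  0.52  1.15] F [-0.52 -0.36  0.24] t 12.65
turn [ 0.01  0.03 -0.01] shift [-0.2   0.01 -0.17]
top top z 173.9 scale-frame corners [[-10.4, 45.7], [-14.4, -54.3], [52.0, -56.9], [56.0, 43.1]] mean [20.8 -5.6] n 624
side top z 172.0 scale-frame corners [[-8.5, 44.0], [-6.9, -57.0], [56.5, -56.0], [54.9, 45.0]] mean [24. -6.] n 450
```

```bash
python3 -m crank '[[[0,0,0],[0.1,0,0.06],0.3],[[0,0,0],[0.2,0,0.12],0.3],[[0,0,0],[0.3,0,0.19],0.3],[[0,0,0],[0.4,0,0.25],0.3],[[0,0,0],[0.5,0,0.31],0.3],[[0,0,0],[0.6,0,0.37],0.3],[[0,0,0],[0.6,0,0.37],0.3],[[0,0,0],[0.6,0,0.37],0.3],[[0,0,0],[0.6,0,0.37],0.3],[[0,0,0],[0.6,0,0.37],0.3]]'
python3 rel.py 0 -6 142 32; python3 carton.py
```

```text
clock: 13.58
ee_pos: [0.5031, 0.027, 0.1416]
ee_rot: [-3.142, -0.555, 1.517]
wrist_force: [0.2, 0.1, -0.3]
finger_gap: 0.697
finger_force: 0.0
now sx sy z 9.50209998539291 -5.970700666942493 141.6157393854916 q [-0.4   0.09 -0.13  1.56  0.52  1.16] F [ 0.2   0.1  -0.27] t 13.5833
turn [ 0.01  0.03 -0.01] shift [-0.79  0.   -0.53]
top top z 172.4 scale-frame corners [[-6.9, 44.9], [-9.7, -54.8], [56.7, -56.6], [59.5, 43.1]] mean [24.9 -5.9] n 621
side top z 169.7 scale-frame corners [[-3.0, 45.3], [-5.6, -55.0], [60.5, -56.7], [63.1, 43.6]] mean [28.7 -5.7] n 458
```

```bash
python3 -m crank '[[[0,0,0],[0.1,0,0.06],0.3],[[0,0,0],[0.2,0,0.12],0.3],[[0,0,0],[0.3,0,0.19],0.3],[[0,0,0],[0.4,0,0.25],0.3],[[0,0,0],[0.5,0,0.31],0.3],[[0,0,0],[0.6,0,0.37],0.3],[[0,0,0],[0.6,0,0.37],0.3],[[0,0,0],[0.6,0,0.37],0.3],[[0,0,0],[0.6,0,0.37],0.3],[[0,0,0],[0.6,0,0.37],0.3]]'
python3 rel.py 0 -6 142 32; python3 carton.py
python3 - <<'E'
from cell import eyes
import cv2
f=eyes.grab_frame("side")
cv2.imwrite("pics/s3.png",cv2.resize(f["color"][100:320,180:460],None,fx=2.5,fy=2.5))
E
```

```text
clock: 14.52
ee_pos: [0.5035, 0.034, 0.1416]
ee_rot: [3.142, -0.555, 1.517]
wrist_force: [0.5, 0.5, -0.9]
finger_gap: 0.701
finger_force: 0.0
now sx sy z 16.55500583327084 -5.992910967174692 141.64482428298732 q [-0.39  0.09 -0.14  1.55  0.52  1.18] F [ 0.51  0.5  -0.94] t 14.5167
turn [ 0.01  0.03 -0.01] shift [-1.39  0.   -0.9 ]
top top z 165.5 scale-frame corners [[-1.3, 44.1], [-2.8, -55.3], [69.3, -56.4], [70.9, 43.0]] mean [34.  -6.1] n 614
side top z 159.5 scale-frame corners [[-7.8, 45.5], [-9.2, -56.1], [76.4, -57.2], [77.7, 44.3]] mean [34.3 -5.9] n 471
```

View pics/s3.png

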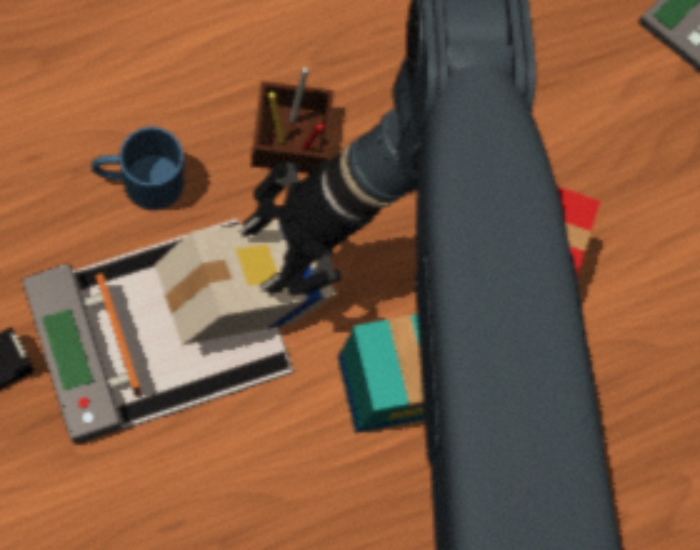

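The carton is past balance and falling on its own, so I'll hold.

```bash
python3 -m crank '[[[0,0,0],[0,0,0],0.3],[[0,0,0],[0,0,0],0.3],[[0,0,0],[0,0,0],0.3],[[0,0,0],[0,0,0],0.3],[[0,0,0],[0,0,0],0.3],[[0,0,0],[0,0,0],0.3]]'
python3 carton.py; python3 rel.py -75 -6 142 32
```

```text
clock: 15.17
ee_pos: [0.5034, 0.0341, 0.1416]
ee_rot: [-3.142, -0.555, 1.517]
wrist_force: [0.7, -0.5, 0.5]
finger_gap: 0.704
finger_force: 0.0
top top z 107.5 scale-frame corners [[-15.7, 44.0], [-16.1, -56.0], [130.6, -56.6], [131.0, 43.4]] mean [57.4 -6.3] n 2258
side top z 107.4 scale-frame corners [[-29.0, 45.7], [-29.7, -56.4], [131.2, -57.4], [131.9, 44.6]] mean [51.1 -5.9] n 1757
now sx sy z 16.61863399667912 -5.945496986686784 141.6369064505793 q [-0.39  0.09 -0.14  1.55  0.52  1.18] F [-0.8  -0.21 -0.63] t 15.2667
turn [ 0.01  0.03 -0.01] shift [-7.77  0.02 -4.86]
```

```bash
python3 -m crank '[[[0,0,0],[-2,0,-1.3],0.3],[[0,0,0],[-4,0,-2.5],0.3],[[0,0,0],[-6,0,-3.8],0.3],[[0,0,0],[-7.8,0,-4.9],0.3],[[0,0,0],[-9.3,0,-2.5],0.3],[[0,0,0],[-10.6,0,-0.4],0.3],[[0,0,0],[-11.9,0,1.7],0.3],[[0,0,0],[-12.9,0,3.3],0.3],[[0,0,0],[-12.9,0,3.3],0.3],[[0,0,0],[-12.9,0,3.3],0.3]]'; python3 carton.py;  python3 rel.py -39 -6 45 32
```

```text
clock: 16.1
ee_pos: [0.4975, -0.0573, 0.0449]
ee_rot: [-3.138, -0.557, 1.515]
wrist_force: [1.1, 0.4, 0.8]
finger_gap: 0.7
finger_force: 0.0
top top z 107.2 scale-frame corners [[-29.1, 43.8], [-29.3, -56.1], [131.0, -56.3], [131.2, 43.6]] mean [51.  -6.2] n 2621
side top z 107.0 scale-frame corners [[-29.3, 45.4], [-29.3, -57.0], [131.3, -57.0], [131.4, 45.4]] mean [51.  -5.8] n 1965
now sx sy z -75.87972201567 -6.661655820615795 46.98814110157697 q [-0.55  0.25 -0.16  1.46  0.48  1.  ] F [ 0.46  0.36 -0.26] t 16.2
turn [ 0.02  0.04 -0.  ] shift [ 3.03 -0.07  2.11]
```

```bash
python3 -m crank '[[[0,0,0],[0.4,0,0.25],0.3],[[0,0,0],[0.8,0,0.5],0.3],[[0,0,0],[1.2,0,0.75],0.3],[[0,0,0],[1.6,0,1],0.3],[[0,0,0],[2,0,1.25],0.3],[[0,0,0],[2.4,0,1.5],0.3],[[0,0,0],[2.7,0,1.69],0.3],[[0,0,0],[2.85,0,1.78],0.3],[[0,0,0],[2.85,0,1.78],0.3]]'
python3 rel.py 5 -6 45 32
python3 -m crank '[[[0,0,0],[0.17,0,0.11],0.3],[[0,0,0],[0.34,0,0.21],0.3],[[0,0,0],[0.51,0,0.32],0.3],[[0,0,0],[0.68,0,0.42],0.3],[[0,0,0],[0.85,0,0.53],0.3],[[0,0,0],[1.02,0,0.64],0.3],[[0,0,0],[1.19,0,0.74],0.3],[[0,0,0],[1.36,0,0.85],0.3],[[0,0,0],[1.53,0,0.95],0.3],[[0,0,0],[1.7,0,1.06],0.3],[[0,0,0],[1.87,0,1.17],0.3],[[0,0,0],[2.04,0,1.27],0.3]]'
python3 rel.py 5 -6 45 32; python3 carton.py
```

```text
clock: 16.95
ee_pos: [0.5001, -0.0239, 0.0455]
ee_rot: [-3.141, -0.555, 1.517]
wrist_force: [-0.4, -0.1, 0.5]
finger_gap: 0.702
finger_force: 0.0
now sx sy z -41.48625307520852 -5.692699565177714 45.474852530515946 q [-0.5   0.21 -0.2   1.42  0.5   1.06] F [-0.45 -0.06  0.47] t 16.95
turn [ 0.    0.03 -0.01] shift [3.93 0.03 2.49]
clock: 17.95
ee_pos: [0.5016, -0.0003, 0.0455]
ee_rot: [-3.142, -0.555, 1.517]
wrist_force: [0.6, -3.0, -0.4]
finger_gap: 0.699
finger_force: 1.1
now sx sy z -17.826413497163 -5.907498733126992 45.45990000412684 q [-0.45  0.19 -0.23  1.39  0.51  1.11] F [ 0.65 -2.95 -0.43] t 17.95
turn [ 0.01  0.03 -0.01] shift [1.92 0.01 1.24]
top top z 107.3 scale-frame corners [[-11.8, 44.3], [-12.2, -55.9], [148.1, -56.5], [148.5, 43.7]] mean [68.1 -6.1] n 2624
side top z 107.0 scale-frame corners [[-11.5, 45.7], [-12.0, -56.6], [148.9, -57.4], [149.3, 44.9]] mean [68.7 -5.9] n 1966
```

```bash
python3 -m crank '[[[0,0,0],[0.17,0,0.11],0.3],[[0,0,0],[0.34,0,0.21],0.3],[[0,0,0],[0.51,0,0.32],0.3],[[0,0,0],[0.68,0,0.42],0.3],[[0,0,0],[0.85,0,0.53],0.3],[[0,0,0],[1.02,0,0.64],0.3],[[0,0,0],[1.19,0,0.74],0.3],[[0,0,0],[1.36,0,0.85],0.3],[[0,0,0],[1.53,0,0.95],0.3],[[0,0,0],[1.7,0,1.06],0.3],[[0,0,0],[1.87,0,1.17],0.3],[[0,0,0],[1.87,0,1.17],0.3]]'
python3 -m crank '[[[0,0,0],[0.08,0,0.05],0.3],[[0,0,0],[0.17,0,0.11],0.3],[[0,0,0],[0.25,0,0.16],0.3],[[0,0,0],[0.25,0,0.16],0.3]]'
python3 carton.py; python3 rel.py
```

```text
clock: 19.05
ee_pos: [0.5027, 0.0221, 0.0455]
ee_rot: [3.141, -0.556, 1.517]
wrist_force: [0.6, -1.1, -0.8]
finger_gap: 0.702
finger_force: 0.5
clock: 19.38
ee_pos: [0.503, 0.0246, 0.0454]
ee_rot: [3.141, -0.555, 1.517]
wrist_force: [0.0, -2.3, -0.3]
finger_gap: 0.7
finger_force: 1.0
top top z 107.2 scale-frame corners [[13.0, 43.8], [12.9, -56.3], [173.0, -56.4], [173.1, 43.6]] mean [93.  -6.3] n 2598
side top z 107.0 scale-frame corners [[12.6, 44.5], [12.8, -57.4], [173.1, -57.1], [172.9, 44.8]] mean [92.8 -6.3] n 1961
now sx sy z 7.120841986475749 -6.015783580483096 45.407578148759896 q [-0.41  0.16 -0.25  1.37  0.52  1.16] F [ 0.58 -1.94  0.25] t 19.4833
```

```bash
python3 -m crank '[[[0,0,0],[0.08,0,0.05],0.3],[[0,0,0],[0.16,0,0.1],0.3],[[0,0,0],[0.24,0,0.15],0.3],[[0,0,0],[0.24,0,0.15],0.3]]'
for i in 1; do python3 -m crank '[[[0,0,0],[0.04,0,0.025],0.3],[[0,0,0],[0.08,0,0.05],0.3],[[0,0,0],[0.08,0,0.05],0.3]]'; done
python3 -m crank '[[[0,0,0],[0.04,0,0.025],0.3],[[0,0,0],[0.04,0,0.025],0.3]]'
python3 -m crank '[[[0,0,0],[0.04,0,0.025],0.3],[[0,0,0],[0.04,0,0.025],0.3]]'
```

```text
clock: 19.82
ee_pos: [0.5031, 0.0274, 0.0454]
ee_rot: [3.141, -0.555, 1.517]
wrist_force: [0.2, -2.1, 1.5]
finger_gap: 0.7
finger_force: 1.2
clock: 20.07
ee_pos: [0.5032, 0.0283, 0.0454]
ee_rot: [3.141, -0.555, 1.517]
wrist_force: [0.4, -2.0, 0.6]
finger_gap: 0.699
finger_force: 1.3
clock: 20.23
ee_pos: [0.5032, 0.0288, 0.0454]
ee_rot: [3.141, -0.555, 1.517]
wrist_force: [-0.0, -3.7, 1.3]
finger_gap: 0.7
finger_force: 1.4
clock: 20.4
ee_pos: [0.5032, 0.0292, 0.0454]
ee_rot: [3.141, -0.555, 1.517]
wrist_force: [-0.4, -2.4, 1.9]
finger_gap: 0.702
finger_force: 1.4
```

```bash
for i in 1; do python3 -m crank '[[[0,0,0],[0.04,0,0.025],0.3],[[0,0,0],[0.04,0,0.025],0.3]]' | egrep 'pos|force'; done
python3 -m crank '[[[0,0,0],[0.04,0,0.025],0.3],[[0,0,0],[0.04,0,0.025],0.3]]'| egrep 'pos|force'
python3 -m crank '[[[0,0,0],[0.04,0,0.025],0.3],[[0,0,0],[0.04,0,0.025],0.3]]'| egrep 'pos|force'
```

```text
ee_pos: [0.5032, 0.0297, 0.0454]
wrist_force: [-0.3, -3.4, 1.6]
finger_force: 1.5
ee_pos: [0.5033, 0.0299, 0.0454]
wrist_force: [-0.4, -4.1, 1.7]
finger_force: 2.1
ee_pos: [0.5033, 0.0301, 0.0454]
wrist_force: [-1.6, -4.3, 2.3]
finger_force: 2.6
```

```bash
python3 carton.py
```

```text
top top z 107.2 scale-frame corners [[18.5, 43.8], [18.3, -56.2], [174.1, -56.5], [174.3, 43.5]] mean [96.3 -6.4] n 2528
side top z 106.7 scale-frame corners [[18.1, 44.8], [18.1, -57.9], [174.9, -57.8], [174.9, 44.9]] mean [96.5 -6.5] n 1906
```

Contact with the plate: the force is rising and the TCP is lagging its target. I'll keep pressing by feel.

```bash
python3 -m crank '[[[0,0,0],[0.04,0,0.025],0.3],[[0,0,0],[0.04,0,0.025],0.3]]' | egrep 'pos|force'
python3 -m crank '[[[0,0,0],[0.04,0,0.025],0.3],[[0,0,0],[0.04,0,0.025],0.3]]'| egrep 'pos|force'
python3 -m crank '[[[0,0,0],[0.04,0,0.025],0.3],[[0,0,0],[0.04,0,0.025],0.3]]'| egrep 'pos|force'
```

```text
ee_pos: [0.5033, 0.0302, 0.0454]
wrist_force: [-0.8, -5.9, 3.7]
finger_force: 3.1
ee_pos: [0.5034, 0.0304, 0.0454]
wrist_force: [-1.5, -7.3, 3.6]
finger_force: 3.6
ee_pos: [0.5034, 0.0306, 0.0454]
wrist_force: [-1.6, -7.6, 3.0]
finger_force: 4.0
```

```bash
python3 -m crank '[[[0,0,0],[0.04,0,0.025],0.3],[[0,0,0],[0.04,0,0.025],0.3]]' | egrep 'pos|force'
python3 -m crank '[[[0,0,0],[0.04,0,0.025],0.3],[[0,0,0],[0.04,0,0.025],0.3]]'| egrep 'pos|force'
python3 -m crank '[[[0,0,0],[0.02,0,0.013],0.3],[[0,0,0],[0.02,0,0.013],0.3]]'| egrep 'pos|force'
```

```text
ee_pos: [0.5034, 0.0306, 0.0454]
wrist_force: [-1.5, -9.3, 4.2]
finger_force: 4.5
ee_pos: [0.5035, 0.0308, 0.0453]
wrist_force: [-2.7, -10.3, 4.8]
finger_force: 5.0
ee_pos: [0.5034, 0.0308, 0.0454]
wrist_force: [-3.0, -10.9, 4.9]
finger_force: 5.3
```

```bash
python3 -m crank '[[[0,0,0],[0,0,0],0.3],[[0,0,0],[0,0,0],0.3],[[0,0,0],[0,0,0],0.3],[[0,0,0],[0,0,0],0.3],[[0,0,0],[0,0,0],0.3],[[0,0,0],[0,0,0],0.3],[[0,0,0],[0,0,0],0.3],[[0,0,0],[0,0,0],0.3],[[0,0,0],[0,0,0],0.3],[[0,0,0],[0,0,0],0.3],[[0,0,0],[0,0,0],0.3],[[0,0,0],[0,0,0],0.3]]'
python3 -m crank '[[[0,0,0],[-0.1,0,-0.06],0.3],[[0,0,0],[-0.2,0,-0.13],0.3],[[0,0,0],[-0.3,0,-0.19],0.3],[[0,0,0],[-0.4,0,-0.25],0.3],[[0,0,0],[-0.6,0,-0.38],0.3],[[0,0,0],[-1,0,-0.63],0.3],[[0,0,0],[-1.5,0,-0.94],0.3],[[0,0,0],[-2.5,0,-1.56],0.3],[[0,0,0],[-4,0,-2.5],0.3],[[0,0,0],[-5,0,-3.1],0.3],[[0,0,0],[-5,0,-3.1],0.3],[[0,0,0],[-5,0,-3.1],0.3]]'
python3 carton.py
python3 - <<'E'
from cell import eyes
import cv2
f=eyes.grab_frame("side")
cv2.imwrite("pics/s4.png",cv2.resize(f["color"][100:320,180:460],None,fx=2.5,fy=2.5))
E
```

```text
clock: 23.0
ee_pos: [0.5035, 0.0308, 0.0454]
ee_rot: [3.141, -0.55, 1.516]
wrist_force: [-2.9, -10.4, 4.3]
finger_gap: 0.7
finger_force: 5.3
clock: 24.0
ee_pos: [0.5004, -0.0264, 0.0453]
ee_rot: [-3.141, -0.556, 1.515]
wrist_force: [-0.4, -0.1, -1.2]
finger_gap: 0.697
finger_force: 0.0
top top z 107.2 scale-frame corners [[18.5, 43.9], [18.2, -56.0], [175.0, -56.4], [175.3, 43.5]] mean [96.7 -6.3] n 2527
side top z 106.9 scale-frame corners [[18.3, 44.2], [18.8, -57.9], [174.9, -57.0], [174.4, 45.0]] mean [96.6 -6.4] n 1898
```

View pics/s4.png

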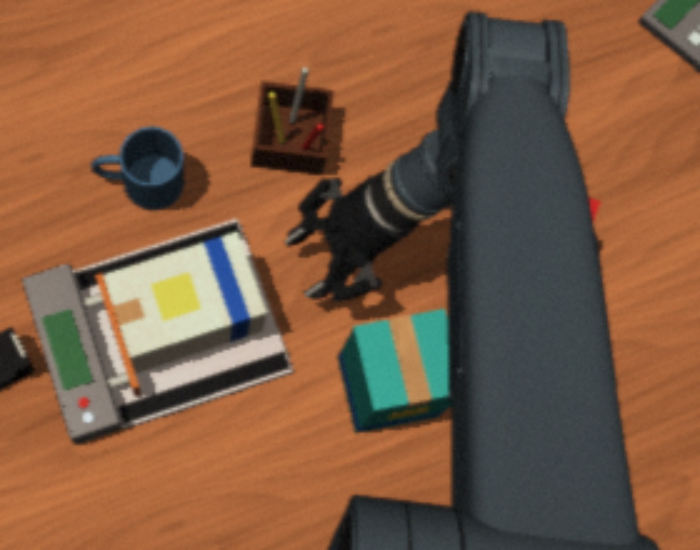

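The carton lies flat and square on the deck, with its top end against the orange plate at crop (120,330). The fingers are clear at crop (300,265), and the other objects haven't moved. I'm handing the job in.

```bash
python3 -c "from cell import manip; print(manip.job_done())"
```

```text
the job is handed in; nothing more can be done
None
```

I handed the job in at about 24 s. The carton lies flat and square on the deck with its top end at the gauge plate; I pressed it with an estimated 8 N for a second and backed off. The mug, pencil box and tape dispenser look unmoved in the last picture, and the hand-in call returned no verdict.

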